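# Sort the clay tools back into their trays

## Task

The clay class is over: put the two wooden stamps, the two round steel cutters and the wooden modelling stick into the grey trays, each in the empty near bay of the tray whose far strip carries a fixed sample of the same kind. Stand the stamps on their feet and the cutters on their rims, lay the stick flat, all right down on the tray floor and none on top of another. Leave the little clay cup and the glue stick standing where they are.

Things in the scene. Friction and masses are not known exactly. Their poses are not given: they have to be found in the camera images.
- stamp_a: Pale wooden clay stamp, one of two alike: square foot 40 x 40 x 14 mm with an upright round handle 20 mm in diameter on its middle, 60 mm high in all, standing on its foot. Origin: centre of the underside; z up along the handle, x and y along the foot's edges. About 50 g.
- stamp_b: Pale wooden clay stamp, the other of two alike: square foot 40 x 40 x 14 mm with an upright round handle 20 mm in diameter on its middle, 60 mm high in all, standing on its foot. Origin: centre of the underside; z up along the handle, x and y along the foot's edges. About 50 g.
- cutter_a: Round steel clay cutter, one of two alike: a plain thin-walled band open at both ends, 44 mm in outer diameter, wall 2.4 mm, 40 mm high, standing on its rim. Origin: centre of the lower rim; z up along its axis. About 60 g.
- cutter_b: Round steel clay cutter, the other of two alike: a plain thin-walled band open at both ends, 44 mm in outer diameter, wall 2.4 mm, 40 mm high, standing on its rim. Origin: centre of the lower rim; z up along its axis. About 60 g.
- stick: Flat pale wooden modelling stick, lying on the table: 110 mm long (its x), 14 mm wide (its y), 12 mm thick; the last 15 mm at each end slightly thinner. Origin: centre of the underside, z up. About 25 g. It points roughly away from the robot at the start.
- tray_stamps: Fixed grey tray, 138 (x) by 158 (y) mm, walls 25 high, 4 thick, floor 4 thick. A cross wall parts the empty near bay (inside 76 along x, 150 along y) from a far marker strip 50 deep that carries a stamp (60 high), fixed, to show what belongs here. Origin: at table level below the near bay's centre; marker centre 67 mm along +x, which points roughly away from the robot; z up.
- tray_cutters: Fixed grey tray, 138 (x) by 158 (y) mm, walls 25 high, 4 thick, floor 4 thick. A cross wall parts the empty near bay (inside 76 along x, 150 along y) from a far marker strip 50 deep that carries a round cutter (40 high), fixed, to show what belongs here. Origin: at table level below the near bay's centre; marker centre 67 mm along +x, which points roughly away from the robot; z up.
- tray_sticks: Fixed grey tray, 138 (x) by 158 (y) mm, walls 25 high, 4 thick, floor 4 thick. A cross wall parts the empty near bay (inside 76 along x, 150 along y) from a far marker strip 50 deep that carries a stick along y (12 high), fixed, to show what belongs here. Origin: at table level below the near bay's centre; marker centre 67 mm along +x, which points roughly away from the robot; z up.
- pot: Small grey-brown dry clay cup left to stand on the table among the tools, a bystander: 36 mm in diameter, 48 mm high. Origin: centre of the underside, z up. Loose, about 60 g; not to be disturbed.
- glue: Glue stick, white tube with a red cap, standing on the table among the tools, a bystander: 26 mm in diameter, 62 mm high. Origin: centre of the underside, z up. Loose, about 30 g; not to be disturbed.
Mind the look-alikes: they are no part of the job. Of the things shaped like the stick, the wooden one is meant.

How it is judged:
By the outcome, as a careful person would: the job done as asked, in the order asked, and still so for the second after the job is handed in, with the robot touching nothing.
It also fails if it takes over 112 s, if anything falls off the work surface, if the arm or the gripper's body presses on something with over 40 N, if the wrist force passes 120 N, or if a joint passes its speed limit or range.

## Robot

A 7-joint arm with a two-finger parallel gripper is mounted at the origin on the work surface. World frame = base frame: x ahead of the robot, y to its left, z up, the work surface at z = 0. Lengths are in mm, angles in rad, forces in N, time in s.
With the tool pointing down it reaches from about 425 to 875 mm from the base axis. Payload 4.7 kg.
Tool frame: the origin (TCP) lies midway between the tips of the shut fingers; the grasp point (between the pads) lies behind it (ctrl.tcp_to_grasp is the z of the grasp point in the tool frame, in mm); z points along the fingers, y is the line along which they close (so a half turn about z gives the same grasp; the last joint's range is limited). The gripper opens to 87 mm and grips with 3 to 60 N. Pads are 19 mm wide; open, the fingers measure 117 mm over their backs; the gripper's body (75 mm by 190 mm) begins 51 mm behind the grasp point.
Start: joints at [-1.251, 0.321, -0.07, 1.45, 0.023, 1.371, -0.057], TCP at [195.714, 619.856, 222.587] pointing down, gripper open.
Joint ranges: [-2.86, 2.86], [-0.3, 2.09], [-1.38, 1.24], [0.06, 2.45], [-1.56, 4.7], [0.09, 2.05], [-2.69, 2.69]. Speed limits (rad/s): [2.57, 2.57, 3.14, 3.14, 3.14, 3.14, 3.14].

## Interface

Orientations are given as a unit quaternion [x, y, z, w].
In Python, from workcell import observe, optics, job, models, ctrl gives the robot as it stands.
- The arm moves only by the tool play_rows, never from a script. Its argument "plan" is a list of rows, each a list of 3 entries, a list of its own where there are three numbers: the opening, from -1 (shut) to 1 (fully open), then the shift along the world's x, y, z in units of 0.5 m (1.0 is 0.5 m), then the turn, a rotation vector about the world's x, y, z in units of 180 degrees (1.0 is 180 degrees). In form: [[claw, [dx, dy, dz], [wx, wy, wz]], ...]. A call has 1 to 5 rows; each row is the pose to reach, as a shift and turn from the pose commanded when the call began, turning the shorter way round; what a row does not reach only later rows make up. A row lasts 1/10 s, in which the tool goes at most 50 mm and 8.59 degrees, less where a joint would pass 70% of its speed; a pose out of reach is approached as far as the arm can. A call with a number of a shift or a turn outside -1 to 1 is refused whole. A call with a gripper value outside its range is refused whole. The fingers move at their own pace and stop on an object; the grip force is fixed at half the most. Time passes only in rows, so rows that repeat a pose let the fingers close. It gives the time, the measured TCP pose, the force, the opening and the grip force at its end, in the units of the state.
- observe(): the state, without advancing time (a new reading comes with each control period).
- optics.get_image(name): name is "scene" or "top" or "wrist"; returns a dict with "color" (384x512x3 uint8, blue, green, red), "fov_y" (degrees; the focal length in pixels is half the picture's height over the tangent of half this angle, whatever the lens; pixels are square), "cx", "cy" (the principal point, pixels), "extrinsics" (4x4, takes a point from camera to world coordinates); the wrist camera has in their place "tool_from_camera" (4x4, takes a point from camera to tool coordinates, whose origin is the TCP and whose axes are the flange's). Camera axes: x right, y down, z forward; pixel columns grow to the right and rows downward; lengths in mm; the calibration is good to about 2 mm. The wrist camera is an equidistant fisheye: a pixel r from the principal point sees the ray r / f radians off the axis. A picture is of the moment at which its call begins: read the wrist's pose just before it. There is no depth.
- job.finish_job(): hands the job in; it is judged then, once.
Trained networks look in a picture, given as the dict that the camera call returned (one of the last four; its "shot" number tells which), for a name from the list of things; names that differ only in an ending like _2 or _b are one class to them, and where a whole thing is asked for, a point or a joint stands for the part that bears it (a point fixed in the world has none). Each returns a list of dicts, best first, with "confidence" (0 to 1); they miss things now and then, are a little off and sometimes report something else, mostly with a low value. They report only what shows in the picture. A call takes as long as a camera call. They do not tell look-alikes from the thing itself.
- models.search_frame(picture, label): "rect" ([left, top, right, bottom] in pixels, round what is visible of it).
The state is a dict: "time": time; "joints": joint angles; "dq": joint speeds; "tau": joint torques, N m; "position": TCP position; "orientation": TCP orientation; "wrist_force": force on the tool from outside, world axes, zero at the start; "torque": the same for the moment, N m; "grip_width": finger opening in mm; "grasp_force": force on a finger pad.
Only numpy, scipy, OpenCV 4.12 (cv2) and the standard library are available. Lean on these libraries where they do the work, as an engineer would, in place of code of your own. Each camera call takes 0.05 s, during which the arm holds its last target. There are 200 camera calls.

## Working session

There is one attempt and no reset: what is moved stays moved. The work goes in short steps, Python scripts to look and compute and a tool call to move; the robot and the scene stay as the last step left them, time stands still between calls to the robot, and variables do not carry over. Pictures are saved under pics/ and viewed, at most 14 in all, crops included, and the job is handed in when it is done.

Besides the shell and the picture viewer there is one more tool, called after ">>>" as name(argument=value, ...) on one line, values as JSON. play_rows: Moves the arm, as the interface text tells. Shifts and turns lie within -1 to 1; 1 stands for 0.5 m of shift or 180 degrees of turn. Its arguments: {"type":"object","properties":{"plan":{"type":"array"}},"required":["plan"]}

```bash
ls; mkdir -p pics; python3 - <<'E'
from workcell import observe, optics, models, ctrl
import cv2
s=observe();print(s,ctrl.tcp_to_grasp)
for n in("scene","top"):
    p=optics.get_image(n);cv2.imwrite(f"pics/{n}0.png",p["color"])
    print(n,p["fov_y"],p["cx"],p["cy"],p["extrinsics"])
    if n=="top": cv2.imwrite("pics/topbig.png",cv2.resize(p["color"],(800,600),interpolation=cv2.INTER_CUBIC))
    for l in("stamp_a","cutter_a","stick","tray_stamps","tray_cutters","tray_sticks","pot","glue"):
        print(l,[(round(d["confidence"],2),[round(v) for v in d["rect"]]) for d in models.search_frame(p,l)])
E
```

```text
pics
{'time': 0.0, 'joints': array([-1.25092152,  0.32181721, -0.07007458,  1.45168119,  0.0226268 ,
        1.3707914 , -0.05694552]), 'dq': array([ 0.00018271, -0.00025522,  0.0002696 , -0.00398618,  0.00019037,
        0.0005202 ,  0.00176413]), 'tau': array([-2.63482752e-04, -4.91284525e+01, -4.04180037e-01, -3.12524915e+01,
       -6.40406320e-02,  4.40571865e-02,  1.82085441e-04]), 'position': array([195.56692699, 619.30007064, 221.4620962 ]), 'orientation': array([ 1.52301860e-01,  9.88333563e-01, -9.51714401e-04, -8.18493163e-05]), 'wrist_force': array([-0.57914282, -0.23027487,  0.28542199]), 'torque': array([ 0.03108873, -0.02873084,  0.01863005]), 'grasp_force': 0.0, 'grip_width': 87.1986303171079} -18.700000000000003
scene 50.441051159506074 253.45987085173616 202.62866847316985 [[ 6.12546968e-01  6.86707314e-01 -3.91432340e-01  8.69723361e+02]
 [ 7.90409569e-01 -5.28238477e-01  3.10188370e-01 -3.46893691e+02]
 [ 6.23899903e-03 -4.99396812e-01 -8.66350910e-01  8.81575256e+02]
 [ 0.00000000e+00  0.00000000e+00  0.00000000e+00  1.00000000e+00]]
stamp_a [(0.79, [127, 240, 15
[... 469 characters left out ...]
7.19678610305657 248.67642299405895 191.77546762708945 [[-1.16077150e-02 -9.90144644e-01  1.39566630e-01  2.86015594e+02]
 [-9.99924081e-01  1.09168975e-02 -5.71430454e-03 -3.59715423e+01]
 [ 4.13435345e-03 -1.39622364e-01 -9.90196194e-01  1.38229902e+03]
 [ 0.00000000e+00  0.00000000e+00  0.00000000e+00  1.00000000e+00]]
stamp_a [(0.57, [333, 206, 346, 218]), (0.54, [179, 200, 194, 215])]
cutter_a [(0.6, [122, 208, 139, 219])]
stick [(0.62, [368, 204, 392, 222]), (0.45, [359, 152, 364, 186])]
tray_stamps [(0.84, [210, 125, 260, 172])]
tray_cutters [(0.9, [140, 127, 195, 174])]
tray_sticks [(0.97, [284, 122, 334, 168]), (0.43, [211, 125, 259, 173])]
pot []
glue [(0.49, [281, 122, 336, 169])]
```

```bash
python3 - <<'E'
import cv2
a=cv2.imread("pics/top0.png")[100:280,100:420];cv2.imwrite("pics/tc.png",cv2.resize(a,(800,450),interpolation=cv2.INTER_CUBIC))
a=cv2.imread("pics/scene0.png")[80:370,50:430];cv2.imwrite("pics/sc.png",cv2.resize(a,(760,580),interpolation=cv2.INTER_CUBIC))
E
```

```text
(no output)
```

View pics/tc.png

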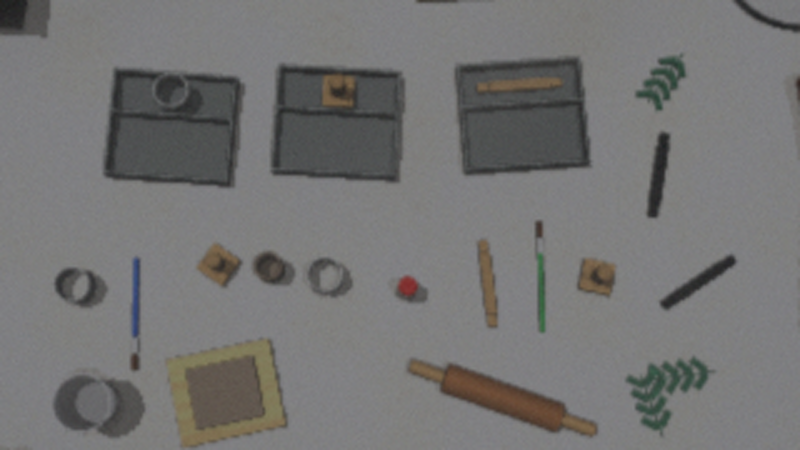

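View pics/sc.png

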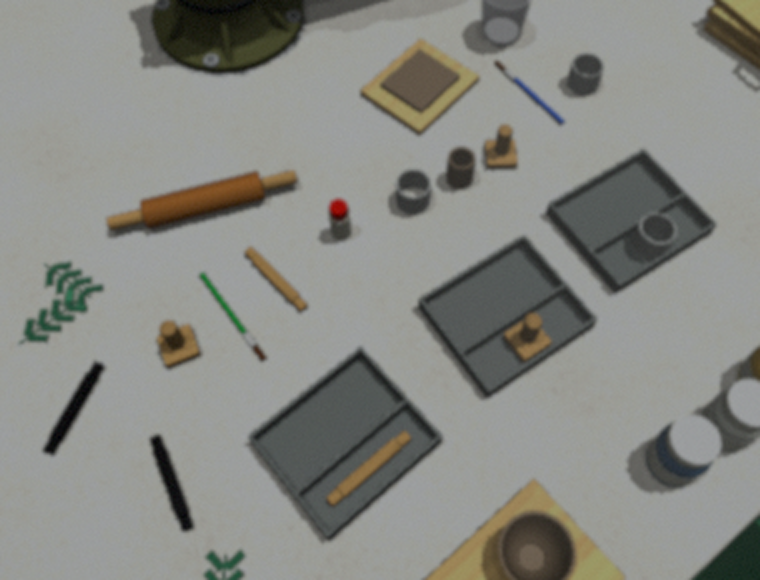

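The top crop shows, left to right, a cutter (75,286), stamp (218,265), pot (270,267), cutter (328,277), glue (408,288), the wooden stick (486,283) and a stamp (597,276). The trays are cutters (172,128), stamps (338,125) and sticks (525,117). The black sticks and the brushes are decoys.

```bash
cat > h.py <<'E'
import numpy as np, cv2
from scipy.spatial.transform import Rotation as R
def f(p): return p["color"].shape[0]/2/np.tan(np.radians(p["fov_y"]/2))
def ray(p,u,v,T,fish=False):
    d=np.array([(u-p["cx"])/f(p),(v-p["cy"])/f(p),1.])
    if fish:
        r=np.hypot(d[0],d[1]);d=np.array([np.sin(r)*d[0]/max(r,1e-9),np.sin(r)*d[1]/max(r,1e-9),np.cos(r)])
    return T[:3,:3]@d,T[:3,3]
def wT(p,s):
    T=np.eye(4);T[:3,:3]=R.from_quat(s["orientation"]).as_matrix();T[:3,3]=s["position"];return T@p["tool_from_camera"]
def at(p,u,v,z,T=None):
    fish=T is not None
    d,o=ray(p,u,v,T if fish else p["extrinsics"],fish);return o+d*(z-o[2])/d[2]
def proj(p,X,T=None):
    fish=T is not None;E=T if fish else p["extrinsics"]
    c=E[:3,:3].T@(np.array(X,float)-E[:3,3])
    if fish:
        th=np.arctan2(np.hypot(c[0],c[1]),c[2]);q=th*c[:2]/np.hypot(c[0],c[1])
    else: q=c[:2]/c[2]
    return q*f(p)+[p["cx"],p["cy"]]
E
python3 - <<'E'
from h import *
from workcell import optics,observe
p=optics.get_image("top");s=observe()
for n,u,v,z in [("cutB",75,286,20),("stA",218,265,30),("pot",270,267,30),("cutA",328,277,20),("glue",408,288,50),("stick",486,283,12),("stB",597,276,30)]+[(f"tray{k}",*q,25) for k,q in enumerate([(117,70),(241,78),(233,185),(106,178),(280,66),(403,71),(399,180),(273,174),(457,65),(579,59),(589,165),(464,174)])]+[("stk1",482,240,12),("stk2",492,326,12)]:
    print(n,at(p,100+u/2.5,100+v/2.5,z).round()[:2])
w=optics.get_image("wrist");print(w["tool_from_camera"],w["fov_y"],w["cx"],w["cy"])
cv2.imwrite("pics/w0.png",w["color"])
E
```

```text
cutB [411. 325.]
stA [434. 147.]
pot [431.  83.]
cutA [419.  11.]
glue [401. -87.]
stick [ 410. -186.]
stB [ 415. -322.]
tray0 [686. 278.]
tray1 [674. 120.]
tray2 [536. 129.]
tray3 [546. 289.]
tray4 [689.  71.]
tray5 [681. -86.]
tray6 [540. -79.]
tray7 [549.  79.]
tray8 [ 688. -155.]
tray9 [ 694. -311.]
tray10 [ 556. -318.]
tray11 [ 546. -161.]
stk1 [ 464. -183.]
stk2 [ 356. -192.]
[[ 6.17490789e-04 -9.56189894e-01 -2.92746485e-01  8.11040416e+01]
 [ 9.99999714e-01  4.62894612e-04  5.97361442e-04 -4.94128300e-01]
 [-4.35680203e-04 -2.92746770e-01  9.56189907e-01 -1.62070346e+02]
 [ 0.00000000e+00  0.00000000e+00  0.00000000e+00  1.00000000e+00]] 65.70646984690485 256.72541191274206 192.02555974946083
```

View pics/w0.png

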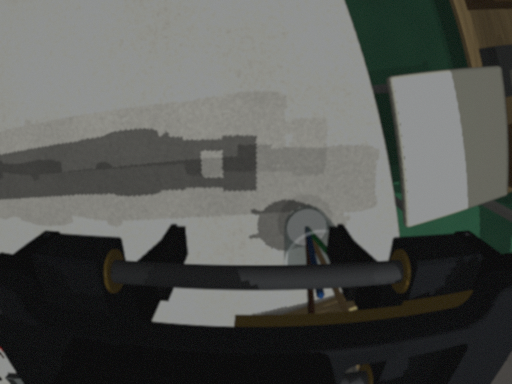

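>>> play_rows(plan=[[1, [0.04, -0.08, 0], [0, 0, -0.04]], [1, [0.09, -0.16, 0], [0, 0, -0.08]], [1, [0.13, -0.24, 0], [0, 0, -0.12]], [1, [0.18, -0.32, 0], [0, 0, -0.16]], [1, [0.22, -0.4, 0], [0, 0, -0.2]]])

```text
time: 1.5
position: [307.0, 418.0, 222.8]
orientation: [0.453, 0.892, 0.0, 0.0]
wrist_force: [0.6, 0.6, 1.2]
grip_width: 87.0
grasp_force: 0.0
```

>>> play_rows(plan=[[1, [0.04, -0.08, 0], [0, 0, -0.04]], [1, [0.09, -0.16, 0], [0, 0, -0.08]], [1, [0.13, -0.24, 0], [0, 0, -0.12]], [1, [0.18, -0.32, 0], [0, 0, -0.16]], [1, [0.27, -0.48, 0], [0, 0, -0.203]]])

```text
time: 2.0
position: [420.9, 215.0, 223.0]
orientation: [0.709, 0.705, 0.001, -0.0]
wrist_force: [1.1, 0.0, -0.0]
grip_width: 87.1
grasp_force: 0.0
```

>>> play_rows(plan=[[1, [0, 0, 0], [0, 0, 0]], [1, [0, 0, 0], [0, 0, 0]]])

```text
time: 2.2
position: [420.7, 215.4, 222.9]
orientation: [0.708, 0.706, 0.0, -0.0]
wrist_force: [0.1, 0.8, 0.2]
grip_width: 87.4
grasp_force: 0.0
```

```bash
python3 - <<'E'
from h import *
from workcell import optics,observe
s=observe();w=optics.get_image("wrist");T=wT(w,s);print(s["time"],s["position"],s["orientation"],s["joints"].round(2))
im=w["color"].copy()
for n,x,y,z in [("cutB",411,325,40),("stA",434,147,60),("pot",431,83,48),("cutA",419,11,40),("glue",401,-87,62)]:
    q=proj(w,(x,y,z),T);print(n,q.round());cv2.circle(im,tuple(int(v) for v in q.round()),2,(0,0,255),-1)
cv2.imwrite("pics/w1.png",cv2.resize(im,(800,600)))
E
```

```text
2.2 [420.69968371 215.43962436 222.89837962] [ 7.08342454e-01  7.05868730e-01  4.65471168e-04 -2.94479174e-04] [-0.86 -0.07  0.31  1.88  0.02  1.33 -0.55]
cutB [248.  79.]
stA [268. 232.]
pot [265. 271.]
cutA [256. 309.]
glue [245. 362.]
```

View pics/w1.png

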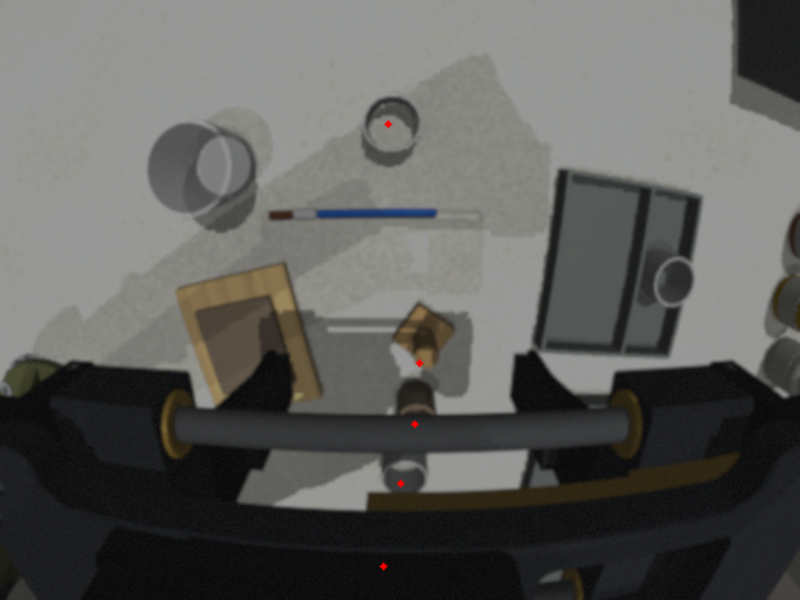

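The picture shows the cutter rim near (391,124), the stamp foot centred near (423,333) with its handle top near (426,357), the pot behind the bar, and cutter 2 near (405,472). The predictions agree to within a few mm.

```bash
python3 - <<'E'
from h import *
from workcell import optics,observe
s=observe();w=optics.get_image("wrist");T=wT(w,s)
for n,u,v,z in [("cutB",391,124,40),("stAfoot",423,333,14),("stAtop",427,357,60),("cutA",405,472,40)]:
    print(n,at(w,u/1.5625,v/1.5625,z,T).round(1))
E
```

```text
cutB [412.  325.7  40. ]
stAfoot [438.1 154.4  14. ]
stAtop [439.2 152.4  60. ]
cutA [423.   25.8  40. ]
```

>>> play_rows(plan=[[1, [0.034, -0.1, 0], [0, 0, 0]], [1, [0.034, -0.126, -0.08], [0, 0, 0]], [1, [0.034, -0.126, -0.17], [0, 0, 0]], [1, [0.034, -0.126, -0.23], [0, 0, 0]], [1, [0.034, -0.126, -0.23], [0, 0, 0]]])

```text
time: 2.8
position: [433.3, 153.2, 103.7]
orientation: [0.706, 0.708, -0.004, -0.001]
wrist_force: [-0.6, 0.4, -0.7]
grip_width: 87.1
grasp_force: 0.0
```

```bash
python3 - <<'E'
from h import *
from workcell import optics,observe
s=observe();w=optics.get_image("wrist");T=wT(w,s);print(s["time"],s["position"],s["joints"].round(2))
np.save("T2.npy",T)
cv2.imwrite("pics/w2.png",cv2.resize(w["color"],(800,600)))
E
```

```text
2.8 [433.32002212 153.24762841 103.658629  ] [-0.79  0.01  0.4   2.06 -0.    1.08 -0.39]
```

View pics/w2.png

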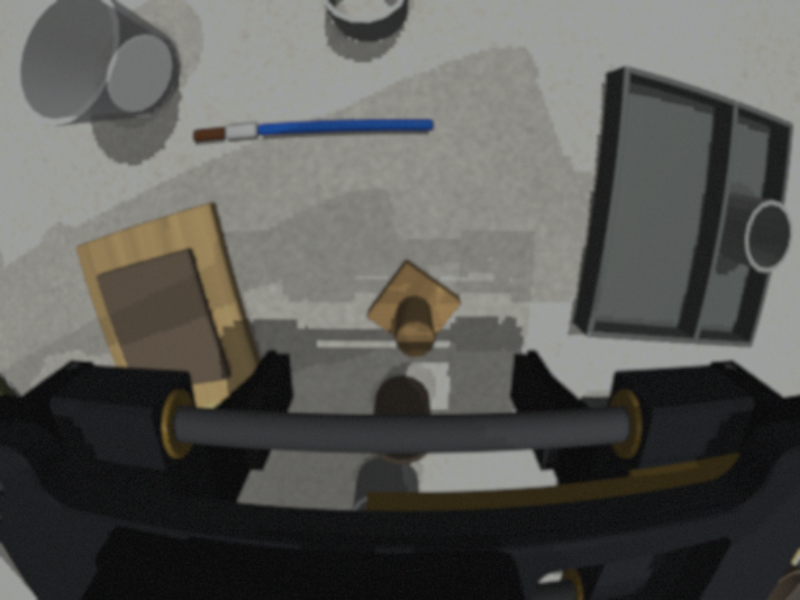

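Stamp handle top disc at (415,338) and foot centre near (414,304). The pot sits behind it at (403,410).

```bash
python3 - <<'E'
from h import *
from workcell import optics,observe
s=observe();w=optics.get_image("wrist");T=wT(w,s);print(s["position"])
for n,u,v,z in [("top",415,338,60),("foot",414,304,14),("footL",367,313,14),("footR",460,298,14),("footfar",406,261,14)]:
    print(n,at(w,u/1.5625,v/1.5625,z,T).round(1))
print(proj(w,s["position"],T)*1.5625)
E
```

```text
[435.33226103 153.99916588 106.23327166]
top [441.4 151.5  60. ]
foot [441.9 154.   14. ]
footL [414.8 148.4  14. ]
footR [468.3 157.7  14. ]
footfar [437.2 179.2  14. ]
[402.11841156 376.11177324]
```

>>> play_rows(plan=[[0.2, [0.006, 0, -0.08], [0, 0, 0]], [0.2, [0.006, 0, -0.13], [0, 0, 0]], [0.2, [0.006, 0, -0.165], [0, 0, 0]], [-1, [0.006, 0, -0.165], [0, 0, 0]], [-1, [0.006, 0, -0.165], [0, 0, 0]]])

```text
time: 3.4
position: [441.7, 154.5, 26.9]
orientation: [0.707, 0.707, 0.001, 0.0]
wrist_force: [0.1, 0.3, 0.3]
grip_width: 55.0
grasp_force: 0.0
```

>>> play_rows(plan=[[-1, [0, 0, 0], [0, 0, 0]], [-1, [0, 0, 0], [0, 0, 0]], [-1, [0, 0, 0], [0, 0, 0]], [-1, [0, 0, 0], [0, 0, 0]]])

```text
time: 3.8
position: [440.6, 153.5, 25.6]
orientation: [0.707, 0.707, 0.001, 0.0]
wrist_force: [-0.0, 0.2, 0.7]
grip_width: 23.1
grasp_force: 0.0
```

>>> play_rows(plan=[[-1, [0, 0, 0], [0, 0, 0]], [-1, [0, 0, 0], [0, 0, 0]], [-1, [0, 0, 0.05], [0, 0, 0]], [-1, [0, 0, 0.12], [0, 0, 0]], [-1, [0, 0, 0.2], [0, 0, 0]]])

```text
time: 4.3
position: [439.0, 152.6, 125.0]
orientation: [0.708, 0.707, -0.002, -0.0]
wrist_force: [0.6, 0.5, -1.2]
grip_width: 18.8
grasp_force: 30.0
```

>>> play_rows(plan=[[-1, [0.06, -0.05, 0], [0, 0, 0.04]], [-1, [0.12, -0.1, 0], [0, 0, 0.08]], [-1, [0.19, -0.15, 0], [0, 0, 0.12]], [-1, [0.25, -0.2, 0], [0, 0, 0.16]], [-1, [0.294, -0.236, 0], [0, 0, 0.178]]])

```text
time: 4.8
position: [588.7, 32.9, 124.7]
orientation: [0.484, 0.875, -0.001, 0.0]
wrist_force: [0.0, 0.0, -0.2]
grip_width: 19.2
grasp_force: 30.0
```

>>> play_rows(plan=[[-1, [0, 0, 0], [0, 0, 0]], [-1, [0, 0, 0], [0, 0, 0]]])

```text
time: 5.0
position: [586.8, 34.7, 124.3]
orientation: [0.486, 0.874, -0.001, -0.001]
wrist_force: [-0.4, -0.3, -1.5]
grip_width: 19.0
grasp_force: 30.0
```

```bash
python3 - <<'E'
from h import *
from workcell import optics,observe
s=observe();w=optics.get_image("wrist");T=wT(w,s);print(s["time"],s["position"],s["joints"].round(2))
cv2.imwrite("pics/w3.png",cv2.resize(w["color"],(800,600)))
E
```

```text
5.0 [586.78866863  34.70339    124.270224  ] [-0.55  0.28  0.52  1.75 -0.15  1.16  0.57]
```

View pics/w3.png

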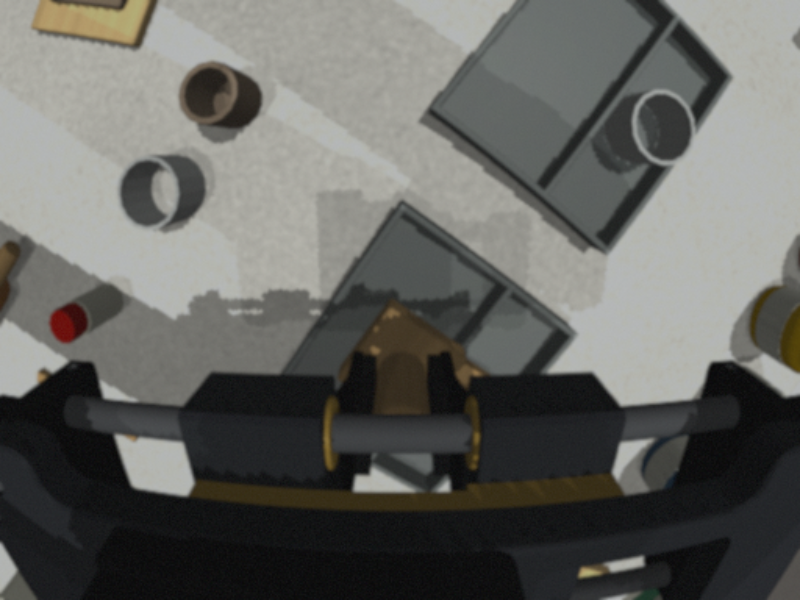

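The near-left corner of the stamp tray is at (402,203) and its far-left corner at (574,333). The held stamp's foot sits over the bay. Cutter 2's rim centre is near (153,192), and the cutter tray's corners are (430,112) and (603,250).

```bash
python3 - <<'E'
from h import *
from workcell import optics,observe
s=observe();w=optics.get_image("wrist");T=wT(w,s);print(s["position"])
for n,u,v,z in [("nl",402,203,25),("fl",574,333,25),("nwall",283,375,25),("cross",503,288,25),("cut",152,192,40),("pot",211,95,48),("glue",68,323,60),("tcNR",427,113,25),("tcFR",605,250,25),("tcFL",730,75,25)]:
    print(n,at(w,u/1.5625,v/1.5625,z,T).round(1))
p=optics.get_image("top")
for X in [(549,79,25),(588,35,60)]: print(proj(p,X))
E
```

```text
[586.35649858  35.84409527 124.36959386]
nl [555.6  84.7  25. ]
fl [689.6  75.7  25. ]
nwall [547.9 -46.4  25. ]
cross [632.7  74.6  25. ]
cut [425.2  19.   40. ]
pot [435.7  85.2  48. ]
glue [409.  -79.4  60. ]
tcNR [540.3 135.2  25. ]
tcFR [673.9 129.2  25. ]
tcFL [687.2 283.3  25. ]
[209.30464459 169.60082492]
[222.67253911 154.8179189 ]
```

>>> play_rows(plan=[[-1, [0.008, 0.006, -0.06], [0, 0, 0]], [-1, [0.008, 0.006, -0.12], [0, 0, 0]], [-1, [0.008, 0.006, -0.17], [0, 0, 0]], [-1, [0.008, 0.006, -0.185], [0, 0, 0]], [-1, [0.008, 0.006, -0.191], [0, 0, 0]]])

```text
time: 5.65
position: [590.3, 39.2, 29.5]
orientation: [0.484, 0.875, -0.0, -0.001]
wrist_force: [-4.2, 0.8, 8.3]
grip_width: 19.1
grasp_force: 30.0
```

>>> play_rows(plan=[[-1, [0, 0, 0], [0, 0, 0]], [-1, [0, 0, 0], [0, 0, 0]], [0, [0, 0, 0], [0, 0, 0]], [0, [0, 0, 0], [0, 0, 0]], [0, [0, 0, 0], [0, 0, 0]]])

```text
time: 6.15
position: [591.6, 38.3, 30.1]
orientation: [0.485, 0.875, 0.0, 0.0]
wrist_force: [0.4, 0.6, -0.2]
grip_width: 35.8
grasp_force: 0.0
```

>>> play_rows(plan=[[0, [0, 0, 0.02], [0, 0, 0]], [0, [0, 0, 0.08], [0, 0, 0]], [0, [0, 0, 0.16], [0, 0, 0]], [0.2, [0, 0, 0.24], [0, 0, 0]], [0.2, [0, 0, 0.24], [0, 0, 0]]])

```text
time: 6.65
position: [595.4, 38.1, 156.8]
orientation: [0.485, 0.874, 0.004, 0.004]
wrist_force: [0.6, -0.6, -0.2]
grip_width: 49.9
grasp_force: 0.0
```

```bash
python3 - <<'E'
from h import *
from workcell import optics,observe
s=observe();print(s["position"])
p=optics.get_image("top")
print([(round(d["confidence"],2),[round(v) for v in d["rect"]]) for d in models.search_frame(p,"stamp_a")] if 0 else "")
for x,y,z in [(593,39,60),(592,2,4),(555.6,84.7,25)]: print(proj(p,(x,y,z)).round(1))
a=p["color"][110:230,200:400];cv2.imwrite("pics/t2.png",cv2.resize(a,(800,480),interpolation=cv2.INTER_CUBIC))
E
```

```text
[595.44245438  38.14780223 156.75485947]

[221.4 153.2]
[233.9 157.4]
[207.5 167.6]
```

View pics/t2.png

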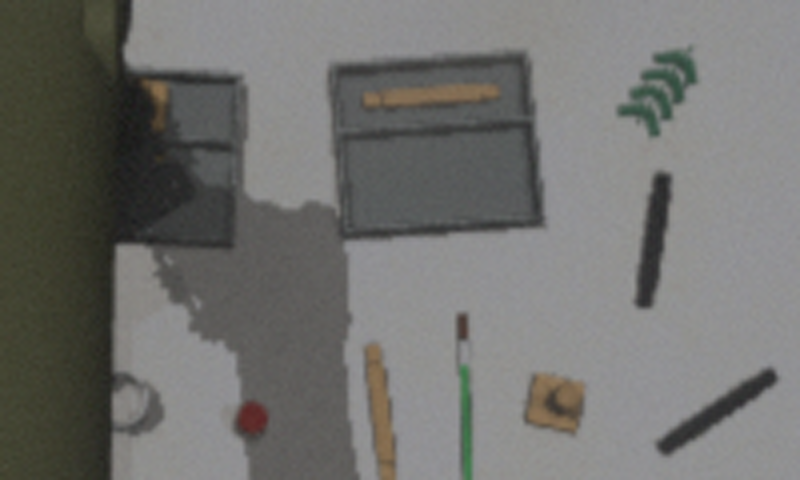

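>>> play_rows(plan=[[0.2, [-0.04, -0.085, 0], [0, 0, -0.04]], [0.2, [-0.08, -0.17, 0], [0, 0, -0.08]], [0.2, [-0.12, -0.255, 0], [0, 0, -0.12]], [0.2, [-0.16, -0.34, 0], [0, 0, -0.16]], [0.2, [-0.2, -0.425, 0], [0, 0, -0.178]]])

```text
time: 7.2
position: [489.5, -175.5, 148.9]
orientation: [0.709, 0.705, -0.0, -0.001]
wrist_force: [1.0, -0.8, 0.6]
grip_width: 52.0
grasp_force: 0.0
```

>>> play_rows(plan=[[0.2, [-0.04, -0.085, 0], [0, 0, 0]], [0.2, [-0.08, -0.17, 0], [0, 0, 0]], [0.2, [-0.11, -0.255, 0], [0, 0, 0]], [0.2, [-0.134, -0.283, -0.04], [0, 0, 0]], [0.2, [-0.134, -0.283, -0.08], [0, 0, 0]]])

```text
time: 7.7
position: [421.3, -319.3, 109.1]
orientation: [0.71, 0.704, -0.001, 0.0]
wrist_force: [0.1, 0.6, -1.1]
grip_width: 52.2
grasp_force: 0.0
```

>>> play_rows(plan=[[0.2, [0, 0, 0], [0, 0, 0]], [0.2, [0, 0, 0], [0, 0, 0]]])

```text
time: 7.9
position: [424.0, -315.1, 109.2]
orientation: [0.707, 0.707, -0.0, -0.001]
wrist_force: [0.0, 0.1, 0.4]
grip_width: 52.4
grasp_force: 0.0
```

```bash
python3 - <<'E'
from h import *
from workcell import optics,observe
s=observe();w=optics.get_image("wrist");print(s["time"],s["position"],s["joints"].round(2))
cv2.imwrite("pics/w4.png",cv2.resize(w["color"],(800,600)))
E
```

```text
7.9 [ 423.95314924 -315.12009891  109.21972459] [-0.18  0.2   0.85  1.92 -0.16  1.1   0.74]
```

View pics/w4.png

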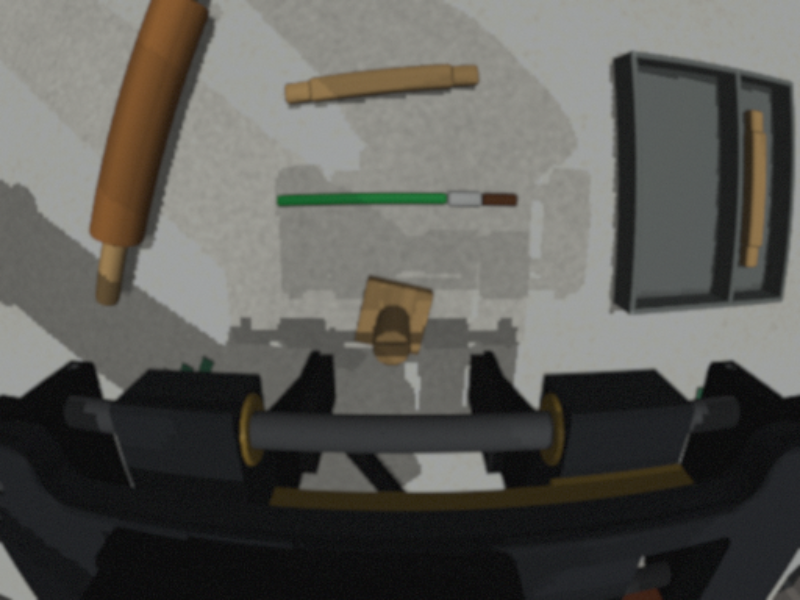

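Stamp b's handle top is near (391,347), the stick runs from (286,93) to (478,75), and the stick tray's corners are (632,54), (792,83), (783,299) and (630,310).

```bash
python3 - <<'E'
from h import *
from workcell import optics,observe
s=observe();w=optics.get_image("wrist");T=wT(w,s);print(s["position"])
for n,u,v,z in [("top",391,347,60),("footTL",370,277,14),("footTR",433,291,14),("st1",286,93,8),("st2",478,75,8),("stm",382,82,12),("NL",632,54,25),("FL",792,83,25),("FR",783,299,25),("NR",630,310,25)]:
    print(n,at(w,u/1.5625-.18,v/1.5625-.18,z,T).round(1))
E
```

```text
[ 424.70104521 -315.26327055  109.90454314]
top [ 419.1 -323.8   60. ]
footTL [ 406.2 -299.8   14. ]
footTR [ 442.5 -308.2   14. ]
st1 [ 358.7 -192.7    8. ]
st2 [ 467.1 -183.4    8. ]
stm [ 413.5 -189.4   12. ]
NL [ 554.9 -164.2   25. ]
FL [ 690.7 -155.    25. ]
FR [ 701.3 -309.2   25. ]
NR [ 563.6 -316.5   25. ]
```

>>> play_rows(plan=[[0.2, [-0.01, -0.016, -0.08], [0, 0, 0]], [0.2, [-0.01, -0.016, -0.14], [0, 0, 0]], [0.2, [-0.01, -0.016, -0.169], [0, 0, 0]], [0.2, [-0.01, -0.016, -0.169], [0, 0, 0]], [-1, [-0.01, -0.016, -0.169], [0, 0, 0]]])

```text
time: 8.5
position: [420.3, -324.0, 26.2]
orientation: [0.707, 0.707, 0.0, 0.001]
wrist_force: [-0.7, -0.2, 1.0]
grip_width: 49.0
grasp_force: 0.0
```

>>> play_rows(plan=[[-1, [0, 0, 0], [0, 0, 0]], [-1, [0, 0, 0], [0, 0, 0]], [-1, [0, 0, 0], [0, 0, 0]], [-1, [0, 0, 0], [0, 0, 0]], [-1, [0, 0, 0], [0, 0, 0]]])

```text
time: 9.0
position: [419.6, -323.8, 25.6]
orientation: [0.707, 0.707, 0.0, 0.0]
wrist_force: [-0.5, -0.3, 3.5]
grip_width: 19.1
grasp_force: 30.0
```

>>> play_rows(plan=[[-1, [0, 0, 0], [0, 0, 0]], [-1, [0, 0, 0.04], [0, 0, 0]], [-1, [0, 0, 0.1], [0, 0, 0]], [-1, [0, 0, 0.16], [0, 0, 0]], [-1, [0, 0, 0.2], [0, 0, 0]]])

```text
time: 9.5
position: [419.5, -324.3, 126.7]
orientation: [0.708, 0.707, 0.0, 0.001]
wrist_force: [-0.4, -0.7, 0.1]
grip_width: 19.1
grasp_force: 30.0
```

>>> play_rows(plan=[[-1, [0.04, 0.07, 0], [0, 0, 0.02]], [-1, [0.08, 0.14, 0], [0, 0, 0.04]], [-1, [0.12, 0.21, 0], [0, 0, 0.053]], [-1, [0.16, 0.28, 0], [0, 0, 0.053]], [-1, [0.2, 0.35, 0], [0, 0, 0.053]]])

```text
time: 10.0
position: [519.6, -147.2, 124.9]
orientation: [0.646, 0.763, 0.0, -0.0]
wrist_force: [0.6, -0.4, -0.8]
grip_width: 19.3
grasp_force: 30.0
```

>>> play_rows(plan=[[-1, [0.04, 0.07, 0], [0, 0, 0]], [-1, [0.08, 0.14, 0], [0, 0, 0]], [-1, [0.12, 0.2, 0], [0, 0, 0]], [-1, [0.137, 0.228, 0], [0, 0, 0]], [-1, [0.137, 0.228, 0], [0, 0, 0]]])

```text
time: 10.5
position: [588.2, -32.2, 124.4]
orientation: [0.645, 0.765, -0.0, -0.0]
wrist_force: [0.1, -0.2, -0.9]
grip_width: 19.2
grasp_force: 30.0
```

```bash
python3 - <<'E'
from h import *
from workcell import optics,observe
s=observe();w=optics.get_image("wrist");print(s["time"],s["position"],s["grip_width"],s["grasp_force"])
cv2.imwrite("pics/w5.png",cv2.resize(w["color"],(800,600)))
E
```

```text
10.5 [588.22703186 -32.23397893 124.38786438] 19.24509389439866 30.00012567266822
```

View pics/w5.png

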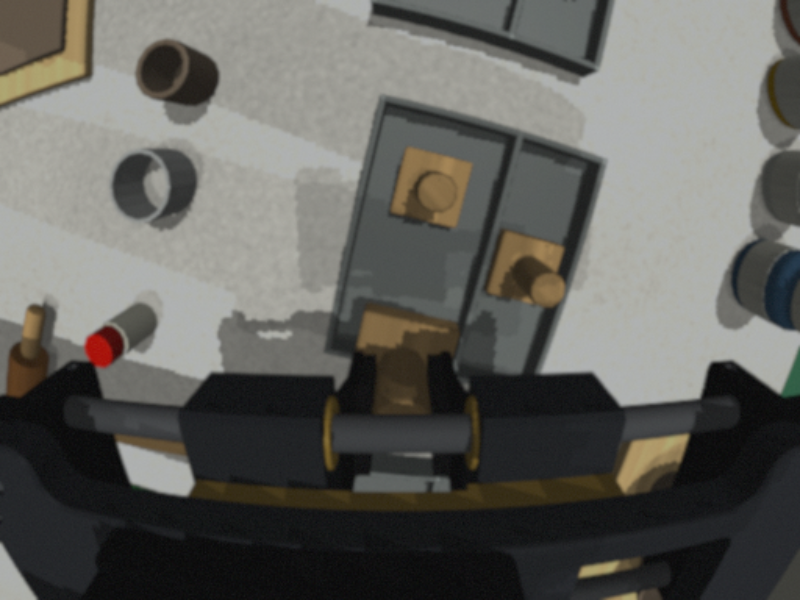

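Stamp a stands in the middle of the near bay at (433,188). The held stamp is over the free half. Cutter 2's rim centre is near (143,186).

```bash
python3 - <<'E'
from h import *
from workcell import optics,observe
s=observe();w=optics.get_image("wrist");T=wT(w,s);print(s["position"])
for n,u,v,z in [("nl",383,97,25),("fl",604,160,25),("nr?",328,350,25),("stA",438,191,64),("cut",142,186,40),("cutlow",172,186,0),("pot",163,71,48)]:
    print(n,at(w,u/1.5625-.18,v/1.5625-.18,z,T).round(1))
E
```

```text
[587.24199817 -35.04415702 124.52745442]
nl [557.  79.  25.]
fl [690.   70.5  25. ]
nr? [547.2 -74.   25. ]
stA [592.7  33.7  64. ]
cut [424.2  13.5  40. ]
cutlow [424.2  10.5   0. ]
pot [434.   80.5  48. ]
```

>>> play_rows(plan=[[-1, [0.002, -0.002, -0.06], [0, 0, 0]], [-1, [0.002, -0.002, -0.12], [0, 0, 0]], [-1, [0.002, -0.002, -0.17], [0, 0, 0]], [-1, [0.002, -0.002, -0.185], [0, 0, 0]], [-1, [0.002, -0.002, -0.191], [0, 0, 0]]])

```text
time: 11.1
position: [587.5, -38.2, 29.6]
orientation: [0.647, 0.762, -0.001, -0.0]
wrist_force: [-4.4, -0.7, 8.6]
grip_width: 18.8
grasp_force: 30.0
```

>>> play_rows(plan=[[-1, [0, 0, 0], [0, 0, 0]], [-1, [0, 0, 0], [0, 0, 0]], [0, [0, 0, 0], [0, 0, 0]], [0, [0, 0, 0], [0, 0, 0]], [0, [0, 0, 0], [0, 0, 0]]])

```text
time: 11.6
position: [589.1, -35.5, 30.0]
orientation: [0.646, 0.763, 0.0, 0.0]
wrist_force: [0.2, 0.3, -0.0]
grip_width: 35.8
grasp_force: 0.0
```

>>> play_rows(plan=[[0, [0, 0, 0.02], [0, 0, 0]], [0, [0, 0, 0.08], [0, 0, 0]], [0, [0, 0, 0.16], [0, 0, 0]], [0.7, [0, 0, 0.22], [0, 0, 0]], [0.7, [0, 0, 0.22], [0, 0, 0]]])

```text
time: 12.1
position: [592.2, -36.2, 145.3]
orientation: [0.646, 0.763, 0.003, 0.003]
wrist_force: [-0.2, 0.1, 0.2]
grip_width: 52.8
grasp_force: 0.0
```

>>> play_rows(plan=[[0.7, [-0.09, 0.03, 0], [0, 0, -0.03]], [0.7, [-0.18, 0.06, 0], [0, 0, -0.053]], [0.7, [-0.26, 0.09, 0], [0, 0, -0.053]], [0.7, [-0.33, 0.106, -0.03], [0, 0, -0.053]], [0.7, [-0.33, 0.106, -0.06], [0, 0, -0.053]]])

```text
time: 12.6
position: [419.3, 19.2, 108.7]
orientation: [0.706, 0.708, 0.0, -0.002]
wrist_force: [0.3, -0.9, -0.2]
grip_width: 73.8
grasp_force: 0.0
```

>>> play_rows(plan=[[0.7, [0, 0, 0], [0, 0, 0]], [0.7, [0, 0, 0], [0, 0, 0]], [0.7, [0, 0, 0], [0, 0, 0]]])

```text
time: 12.9
position: [424.9, 16.9, 110.3]
orientation: [0.708, 0.706, 0.0, 0.001]
wrist_force: [-0.7, 0.2, 0.0]
grip_width: 73.6
grasp_force: 0.0
```

```bash
python3 - <<'E'
from h import *
from workcell import optics,observe
s=observe();w=optics.get_image("wrist");T=wT(w,s);print(s["time"],s["position"],s["joints"].round(2))
im=cv2.resize(w["color"],(800,600))
for x,y in [(424,16)]:
    for z,c in((40,(0,0,255)),(0,(255,0,0))):
        for a in np.linspace(0,6.28,40):
            q=(proj(w,(x+22*np.cos(a),y+22*np.sin(a),z),T)+.18)*1.5625;cv2.circle(im,tuple(int(v) for v in q.round()),1,c,-1)
cv2.imwrite("pics/w6.png",im)
E
```

```text
12.9 [424.87834189  16.92591336 110.34130288] [-0.74 -0.11  0.61  2.14  0.07  1.09 -0.16]
```

View pics/w6.png

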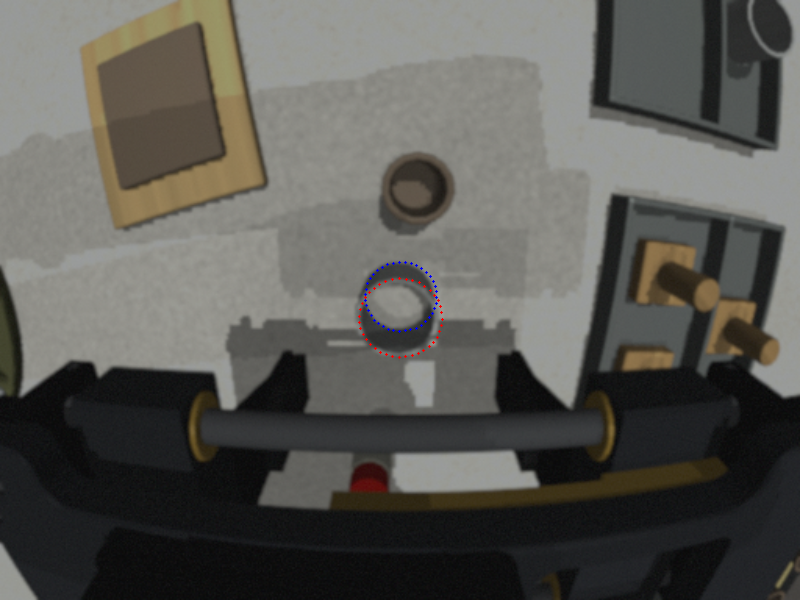

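>>> play_rows(plan=[[0.7, [-0.004, 0, -0.08], [0, 0, 0]], [0.7, [-0.004, 0, -0.14], [0, 0, 0]], [0.7, [-0.004, 0, -0.176], [0, 0, 0]], [0.7, [-0.004, 0, -0.176], [0, 0, 0]], [-1, [-0.004, 0, -0.176], [0, 0, 0]]])

```text
time: 13.45
position: [422.5, 16.9, 22.1]
orientation: [0.708, 0.707, -0.0, 0.0]
wrist_force: [0.1, -0.7, 0.3]
grip_width: 70.9
grasp_force: 0.0
```

>>> play_rows(plan=[[-1, [0, 0, 0], [0, 0, 0]], [-1, [0, 0, 0], [0, 0, 0]], [-1, [0, 0, 0], [0, 0, 0]], [-1, [0, 0, 0], [0, 0, 0]], [-1, [0, 0, 0], [0, 0, 0]]])

```text
time: 13.95
position: [422.2, 17.5, 22.2]
orientation: [0.707, 0.707, 0.001, 0.0]
wrist_force: [-0.2, 0.1, 5.1]
grip_width: 43.8
grasp_force: 30.0
```

>>> play_rows(plan=[[-1, [0, 0, 0], [0, 0, 0]], [-1, [0, 0, 0.04], [0, 0, 0]], [-1, [0, 0, 0.1], [0, 0, 0]], [-1, [0, 0, 0.16], [0, 0, 0]], [-1, [0, 0, 0.2], [0, 0, 0]]])

```text
time: 14.45
position: [422.2, 17.3, 123.2]
orientation: [0.708, 0.707, 0.001, 0.0]
wrist_force: [0.2, -0.5, -0.8]
grip_width: 43.6
grasp_force: 30.0
```

>>> play_rows(plan=[[-1, [0.06, 0.06, 0], [0, 0, 0]], [-1, [0.12, 0.125, 0], [0, 0, 0]], [-1, [0.18, 0.19, 0], [0, 0, 0]], [-1, [0.25, 0.26, 0], [0, 0, 0]], [-1, [0.312, 0.323, 0], [0, 0, 0]]])

```text
time: 14.95
position: [578.6, 180.9, 120.8]
orientation: [0.707, 0.707, -0.0, -0.0]
wrist_force: [-0.1, 0.1, -0.0]
grip_width: 44.0
grasp_force: 30.0
```

>>> play_rows(plan=[[-1, [0, 0, 0], [0, 0, 0]], [-1, [0, 0, 0], [0, 0, 0]], [-1, [0, 0, 0], [0, 0, 0]]])

```text
time: 15.25
position: [577.0, 177.1, 121.1]
orientation: [0.708, 0.706, -0.001, -0.0]
wrist_force: [-0.1, -0.4, -0.7]
grip_width: 44.0
grasp_force: 30.0
```

```bash
python3 - <<'E'
from h import *
from workcell import optics,observe
s=observe();w=optics.get_image("wrist");T=wT(w,s);print(s["time"],s["position"],s["grip_width"],s["joints"].round(2))
im=cv2.resize(w["color"],(800,600))
o=np.array([588,212]);u=np.array([.997,-.07]);v=np.array([.07,.997])
for a,b,z in [(-42,-79,25),(-42,79,25),(96,79,25),(96,-79,25),(-38,75,4),(38,75,4)]:
    q=(proj(w,(*(o+a*u+b*v),z),T)+.18)*1.5625;cv2.circle(im,tuple(int(k) for k in q.round()),2,(0,0,255),-1)
cv2.imwrite("pics/w7.png",im)
E
```

```text
15.25 [576.95087192 177.1435431  121.11096796] 43.99209801354088 [-0.81  0.32  0.56  1.71 -0.18  1.16 -0.2 ]
```

View pics/w7.png

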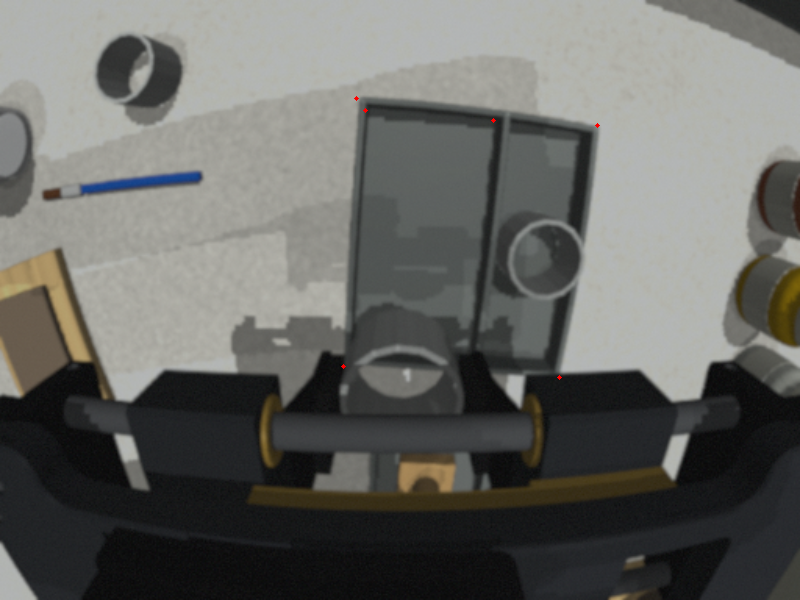

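>>> play_rows(plan=[[-1, [0.004, 0, -0.06], [0, 0, 0]], [-1, [0.004, 0, -0.12], [0, 0, 0]], [-1, [0.004, 0, -0.17], [0, 0, 0]], [-1, [0.004, 0, -0.185], [0, 0, 0]], [-1, [0.004, 0, -0.191], [0, 0, 0]]])

```text
time: 15.8
position: [578.9, 177.7, 26.3]
orientation: [0.708, 0.706, -0.001, -0.0]
wrist_force: [-2.7, -0.8, 6.1]
grip_width: 43.6
grasp_force: 30.0
```

>>> play_rows(plan=[[-1, [0, 0, 0], [0, 0, 0]], [-1, [0, 0, 0], [0, 0, 0]], [0.3, [0, 0, 0], [0, 0, 0]], [0.3, [0, 0, 0], [0, 0, 0]], [0.3, [0, 0, 0], [0, 0, 0]]])

```text
time: 16.3
position: [580.1, 179.0, 26.6]
orientation: [0.707, 0.707, 0.0, 0.0]
wrist_force: [-0.3, -0.3, -0.4]
grip_width: 55.0
grasp_force: 0.0
```

>>> play_rows(plan=[[0.3, [0, 0, 0.02], [0, 0, 0]], [0.3, [0, 0, 0.08], [0, 0, 0]], [0.3, [0, 0, 0.16], [0, 0, 0]], [0.7, [0, 0, 0.18], [0, 0, 0]]])

```text
time: 16.7
position: [582.7, 179.3, 121.4]
orientation: [0.708, 0.707, 0.004, 0.001]
wrist_force: [0.5, 0.2, 0.5]
grip_width: 59.3
grasp_force: 0.0
```

>>> play_rows(plan=[[0.7, [-0.07, 0.06, 0], [0, 0, 0]], [0.7, [-0.14, 0.125, 0], [0, 0, 0]], [0.7, [-0.21, 0.19, 0], [0, 0, 0]], [0.7, [-0.28, 0.25, 0], [0, 0, 0]], [0.7, [-0.334, 0.298, -0.01], [0, 0, 0]]])

```text
time: 17.2
position: [410.7, 330.2, 112.1]
orientation: [0.707, 0.707, 0.001, -0.001]
wrist_force: [0.3, -0.1, -0.2]
grip_width: 73.8
grasp_force: 0.0
```

>>> play_rows(plan=[[0.7, [0, 0, 0], [0, 0, 0]], [0.7, [0, 0, 0], [0, 0, 0]], [0.7, [0, 0, 0], [0, 0, 0]]])

```text
time: 17.5
position: [413.9, 326.8, 111.5]
orientation: [0.708, 0.706, 0.0, 0.0]
wrist_force: [0.4, 0.8, 0.4]
grip_width: 74.2
grasp_force: 0.0
```

```bash
python3 - <<'E'
from h import *
from workcell import optics,observe
s=observe();w=optics.get_image("wrist");T=wT(w,s);print(s["time"],s["position"],s["joints"].round(2))
im=cv2.resize(w["color"],(800,600))
for x,y in [(413,327)]:
    for z,c in((40,(0,0,255)),(0,(255,0,0))):
        for a in np.linspace(0,6.28,40):
            q=(proj(w,(x+22*np.cos(a),y+22*np.sin(a),z),T)+.18)*1.5625;cv2.circle(im,tuple(int(v) for v in q.round()),1,c,-1)
cv2.imwrite("pics/w8.png",im)
E
```

```text
17.5 [413.91410229 326.80599851 111.46417403] [-1.13  0.15  0.45  1.91 -0.07  1.1  -0.66]
```

View pics/w8.png

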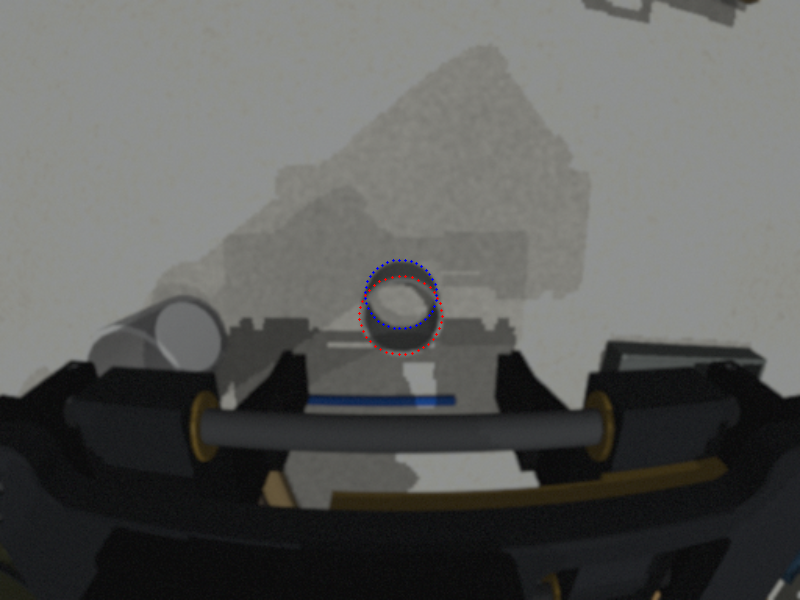

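```bash
python3 - <<'E'
from h import *
from workcell import optics,observe
s=observe();w=optics.get_image("wrist");T=wT(w,s);p=optics.get_image("top")
print(at(w,188/1.5625,335/1.5625,0,T).round(), at(w,223/1.5625,340/1.5625,0,T).round())
for z in (60,80,100,120):
    print(z,[at(p,99.7+u/2.5,99.7+v/2.5,z).round()[:2] for u,v in((55,402),(120,402),(88,372),(88,430))], at(w,135/1.5625,330/1.5625,z,T).round()[:2])
E
```

```text
[268. 299.   0.] [295. 296.   0.]
60 [array([270., 336.]), array([270., 259.]), array([305., 298.]), array([237., 296.])] [266. 325.]
80 [array([271., 330.]), array([270., 254.]), array([305., 292.]), array([238., 291.])] [280. 332.]
100 [array([271., 325.]), array([270., 250.]), array([305., 287.]), array([239., 286.])] [294. 340.]
120 [array([271., 319.]), array([270., 245.]), array([304., 282.]), array([239., 281.])] [308. 348.]
```

>>> play_rows(plan=[[0.7, [0, 0, 0], [0, 0, -0.045]], [0.7, [0, 0, 0], [0, 0, -0.09]], [0.7, [0, 0, 0], [0, 0, -0.135]], [0.7, [0, 0, 0], [0, 0, -0.18]], [0.7, [0, 0, 0], [0, 0, -0.225]]])

```text
time: 18.15
position: [413.6, 327.0, 111.1]
orientation: [0.91, 0.415, 0.0, 0.0]
wrist_force: [0.5, 0.2, -0.8]
grip_width: 74.0
grasp_force: 0.0
```

>>> play_rows(plan=[[0.7, [-0.001, 0, -0.06], [0, 0, -0.025]], [0.7, [-0.001, 0, -0.12], [0, 0, -0.025]], [0.7, [-0.001, 0, -0.178], [0, 0, -0.025]], [0.7, [-0.001, 0, -0.178], [0, 0, -0.025]], [-1, [-0.001, 0, -0.178], [0, 0, -0.025]]])

```text
time: 18.65
position: [412.8, 327.1, 22.3]
orientation: [0.924, 0.382, -0.0, 0.0]
wrist_force: [-0.4, 0.3, 0.5]
grip_width: 70.8
grasp_force: 0.0
```

>>> play_rows(plan=[[-1, [0, 0, 0], [0, 0, 0]], [-1, [0, 0, 0], [0, 0, 0]], [-1, [0, 0, 0], [0, 0, 0]], [-1, [0, 0, 0], [0, 0, 0]], [-1, [0, 0, 0], [0, 0, 0]]])

```text
time: 19.15
position: [412.8, 328.2, 23.0]
orientation: [0.924, 0.382, 0.001, -0.0]
wrist_force: [-0.7, -1.2, 4.7]
grip_width: 43.4
grasp_force: 30.0
```

>>> play_rows(plan=[[-1, [0, 0, 0], [0, 0, 0]], [-1, [0, 0, 0.04], [0, 0, 0]], [-1, [0, 0, 0.1], [0, 0, 0]], [-1, [0, 0, 0.16], [0, 0, 0]], [-1, [0, 0, 0.2], [0, 0, 0]]])

```text
time: 19.65
position: [412.6, 328.1, 123.9]
orientation: [0.924, 0.382, 0.001, -0.0]
wrist_force: [0.1, -0.1, -0.1]
grip_width: 43.4
grasp_force: 30.0
```

>>> play_rows(plan=[[-1, [0.07, -0.03, 0], [0, 0, 0.045]], [-1, [0.14, -0.06, 0], [0, 0, 0.09]], [-1, [0.21, -0.09, 0], [0, 0, 0.135]], [-1, [0.28, -0.12, 0], [0, 0, 0.18]], [-1, [0.344, -0.158, 0], [0, 0, 0.225]]])

```text
time: 20.15
position: [585.2, 248.8, 121.4]
orientation: [0.732, 0.681, -0.0, -0.0]
wrist_force: [0.4, 0.8, -0.9]
grip_width: 43.6
grasp_force: 30.0
```

>>> play_rows(plan=[[-1, [0, 0, 0], [0, 0, 0.025]], [-1, [0, 0, 0], [0, 0, 0.025]], [-1, [0, 0, 0], [0, 0, 0.025]]])

```text
time: 20.45
position: [583.3, 249.4, 121.5]
orientation: [0.708, 0.706, -0.0, -0.001]
wrist_force: [-0.5, -0.7, 0.1]
grip_width: 43.0
grasp_force: 30.0
```

```bash
python3 - <<'E'
from h import *
from workcell import optics,observe
s=observe();w=optics.get_image("wrist");p=optics.get_image("top");print(s["time"],s["position"],s["grip_width"])
a=cv2.resize(w["color"],(400,300));b=cv2.resize(p["color"],(400,300))
cv2.imwrite("pics/w9.png",np.hstack([a,b]))
E
```

```text
20.45 [583.30365314 249.42590809 121.45903709] 43.032412629419234
```

View pics/w9.png

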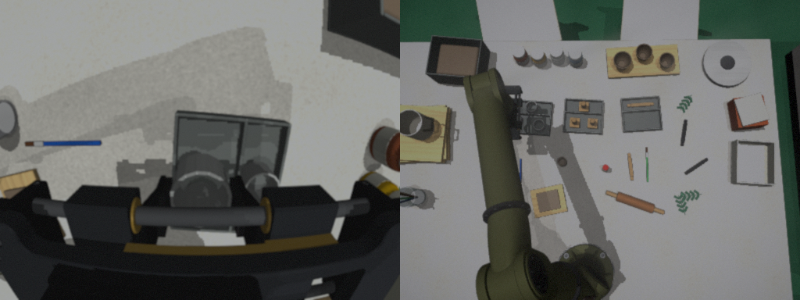

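>>> play_rows(plan=[[-1, [0, 0, -0.06], [0, 0, 0]], [-1, [0, 0, -0.12], [0, 0, 0]], [-1, [0, 0, -0.17], [0, 0, 0]], [-1, [0, 0, -0.185], [0, 0, 0]], [-1, [0, 0, -0.191], [0, 0, 0]]])

```text
time: 21.05
position: [582.7, 249.4, 26.9]
orientation: [0.707, 0.707, -0.001, -0.001]
wrist_force: [-7.6, -2.0, 14.4]
grip_width: 43.6
grasp_force: 30.0
```

>>> play_rows(plan=[[-1, [0, 0, 0], [0, 0, 0]], [-1, [0, 0, 0], [0, 0, 0]], [0.3, [0, 0, 0], [0, 0, 0]], [0.3, [0, 0, 0], [0, 0, 0]], [0.3, [0, 0, 0], [0, 0, 0]]])

```text
time: 21.55
position: [584.4, 248.9, 26.9]
orientation: [0.707, 0.707, 0.0, 0.0]
wrist_force: [-0.1, 0.1, -0.7]
grip_width: 55.0
grasp_force: 0.0
```

>>> play_rows(plan=[[0.3, [0, 0, 0.02], [0, 0, 0]], [0.3, [0, 0, 0.08], [0, 0, 0]], [0.3, [0, 0, 0.16], [0, 0, 0]], [0.3, [0, 0, 0.22], [0, 0, 0]], [0.3, [0, 0, 0.22], [0, 0, 0]]])

```text
time: 22.05
position: [587.7, 249.8, 142.9]
orientation: [0.708, 0.707, 0.005, 0.001]
wrist_force: [0.6, 0.5, 0.6]
grip_width: 56.6
grasp_force: 0.0
```

>>> play_rows(plan=[[0, [-0.035, -0.088, 0], [0, 0, -0.045]], [0, [-0.07, -0.176, 0], [0, 0, -0.09]], [0, [-0.105, -0.264, 0], [0, 0, -0.135]], [0, [-0.14, -0.352, 0], [0, 0, -0.18]], [0, [-0.175, -0.44, 0], [0, 0, -0.225]]])

```text
time: 22.55
position: [495.6, 27.0, 136.5]
orientation: [0.91, 0.416, -0.0, -0.0]
wrist_force: [0.5, -1.0, -0.2]
grip_width: 43.6
grasp_force: 0.0
```

>>> play_rows(plan=[[0, [-0.035, -0.088, 0], [0, 0, -0.045]], [0, [-0.07, -0.176, 0], [0, 0, -0.09]], [0, [-0.105, -0.264, 0], [0, 0, -0.135]], [0, [-0.14, -0.352, -0.03], [0, 0, -0.18]], [0, [-0.169, -0.432, -0.06], [0, 0, -0.225]]])

```text
time: 23.05
position: [411.4, -189.0, 106.7]
orientation: [0.997, 0.075, 0.001, -0.001]
wrist_force: [0.0, -0.4, 0.2]
grip_width: 43.6
grasp_force: 0.0
```

>>> play_rows(plan=[[0, [0, 0, 0], [0, 0, -0.023]], [0, [0, 0, 0], [0, 0, -0.023]], [0, [0, 0, 0], [0, 0, -0.023]]])

```text
time: 23.35
position: [412.6, -186.7, 106.8]
orientation: [0.999, 0.043, 0.0, -0.0]
wrist_force: [0.4, 0.6, 0.3]
grip_width: 43.5
grasp_force: 0.0
```

```bash
python3 - <<'E'
from h import *
from workcell import optics,observe,models
s=observe();w=optics.get_image("wrist");T=wT(w,s);print(s["time"],s["position"],s["orientation"],s["joints"].round(2))
M=R.from_quat(s["orientation"]).as_matrix();print("tool y ang",np.degrees(np.arctan2(M[1,1],M[0,1])))
print(proj(w,(413,-188.5,12),T),[(round(d["confidence"],2),[round(v) for v in d["rect"]]) for d in models.search_frame(w,"stick")])
hsv=cv2.cvtColor(w["color"],cv2.COLOR_BGR2HSV);m=cv2.inRange(hsv,(8,70,60),(25,255,255))
n,l,st,c=cv2.connectedComponentsWithStats(m)
for i in range(1,n):
    if st[i,4]>150:
        ys,xs=np.nonzero(l==i);P=np.array([at(w,x,y,12,T)[:2] for x,y in zip(xs,ys)])
        d=P-P.mean(0);e,V=np.linalg.eigh(d.T@d);k=V[:,1]*np.sign(V[0,1]);t=d@k;q=d@V[:,0]
        print(st[i],"ctr",(P.mean(0)+k*(t.max()+t.min())/2).round(1),"len",round(np.ptp(t)),"wid",round(np.ptp(q)),"ang",np.degrees(np.arctan2(k[1],k[0])).round(1))
E
```

```text
23.35 [ 412.5601263  -186.68405722  106.76477702] [ 9.99068963e-01  4.31409313e-02  2.16565271e-04 -1.40706787e-04] [-0.58 -0.05  0.94  2.09  0.05  1.08 -1.15]
tool y ang -85.05487518121892
[258.52363371 193.34812064] [(0.89, [460, 40, 494, 135]), (0.72, [443, 187, 512, 240]), (0.66, [252, 134, 267, 245])]
[ 35   0  33  26 478] ctr [583.8  39.4] len 44 wid 28 ang -82.0
[ 90   0  39  20 597] ctr [578.7 -33.5] len 42 wid 20 ang 86.4
[251 134  15  46 615] ctr [ 446.4 -185. ] len 40 wid 13 ang 5.8
[251 212  14  35 421] ctr [ 377.2 -191.1] len 35 wid 12 ang 6.2
[  0 226  32  21 450] ctr [329.2 116.6] len 73 wid 28 ang -75.9
[340 256   8  39 176] ctr [ 330.6 -286.1] len 50 wid 7 ang 15.5
[200 293  70  23 849] ctr [ 279.3 -174.2] len 76 wid 33 ang 88.6
```

>>> play_rows(plan=[[0, [0, -0.003, -0.08], [0, 0, 0]], [0, [0, -0.003, -0.15], [0, 0, 0]], [0, [0, -0.003, -0.19], [0, 0, 0]], [0, [0, -0.003, -0.206], [0, 0, 0]], [0, [0, -0.003, -0.206], [0, 0, 0]]])

```text
time: 23.95
position: [411.9, -188.2, 3.0]
orientation: [0.999, 0.043, -0.001, 0.0]
wrist_force: [-0.2, 0.8, 0.3]
grip_width: 43.3
grasp_force: 0.0
```

>>> play_rows(plan=[[-1, [0, 0, 0], [0, 0, 0]], [-1, [0, 0, 0], [0, 0, 0]], [-1, [0, 0, 0], [0, 0, 0]], [-1, [0, 0, 0], [0, 0, 0]], [-1, [0, 0, 0], [0, 0, 0]]])

```text
time: 24.45
position: [412.6, -188.7, 4.0]
orientation: [0.999, 0.042, 0.001, -0.0]
wrist_force: [-1.1, 1.0, 3.3]
grip_width: 13.6
grasp_force: 30.0
```

>>> play_rows(plan=[[-1, [0, 0, 0.03], [0, 0, 0]], [-1, [0, 0, 0.1], [0, 0, 0]], [-1, [0, 0, 0.18], [0, 0, 0]], [-1, [0, 0, 0.2], [0, 0, 0.045]], [-1, [0, 0, 0.2], [0, 0, 0.09]]])

```text
time: 24.95
position: [414.1, -188.9, 105.8]
orientation: [0.983, 0.185, 0.003, -0.0]
wrist_force: [0.2, -0.1, -0.9]
grip_width: 13.7
grasp_force: 30.0
```

>>> play_rows(plan=[[-1, [0.07, -0.02, 0], [0, 0, 0.045]], [-1, [0.14, -0.04, 0], [0, 0, 0.09]], [-1, [0.21, -0.06, 0], [0, 0, 0.135]], [-1, [0.28, -0.08, 0], [0, 0, 0.18]], [-1, [0.375, -0.095, 0], [0, 0, 0.225]]])

```text
time: 25.45
position: [599.9, -237.2, 102.7]
orientation: [0.865, 0.502, -0.001, -0.001]
wrist_force: [0.2, -0.3, 1.4]
grip_width: 13.6
grasp_force: 30.0
```

>>> play_rows(plan=[[-1, [0, 0, 0], [0, 0, 0.045]], [-1, [0, 0, 0], [0, 0, 0.09]], [-1, [0, 0, 0], [0, 0, 0.135]], [-1, [0, 0, 0], [0, 0, 0.177]], [-1, [0, 0, 0], [0, 0, 0.177]]])

```text
time: 25.95
position: [599.6, -236.3, 103.5]
orientation: [0.695, 0.719, 0.0, -0.0]
wrist_force: [-1.0, 0.1, -0.1]
grip_width: 13.7
grasp_force: 30.0
```

```bash
python3 - <<'E'
from h import *
from workcell import optics,observe,models
s=observe();w=optics.get_image("wrist");T=wT(w,s);print(s["time"],s["position"],s["grip_width"],s["joints"].round(2))
M=R.from_quat(s["orientation"]).as_matrix();print("tool y ang",np.degrees(np.arctan2(M[1,1],M[0,1])))
im=cv2.resize(w["color"],(800,600))
o=np.array([600,-236]);u=np.array([.998,.063]);v=np.array([-.063,.998])
for a,b,z in [(-42,-79,25),(-42,79,25),(96,79,25),(96,-79,25),(-38,75,4),(38,75,4)]:
    q=(proj(w,(*(o+a*u+b*v),z),T)+.18)*1.5625;cv2.circle(im,tuple(int(k) for k in q.round()),2,(0,0,255),-1)
cv2.imwrite("pics/w10.png",im)
E
```

```text
25.95 [ 599.57501063 -236.27288032  103.46287086] 13.672663267198121 [-0.23  0.47  0.74  1.63 -0.34  1.18  0.62]
tool y ang 1.9181797856404157
```

View pics/w10.png

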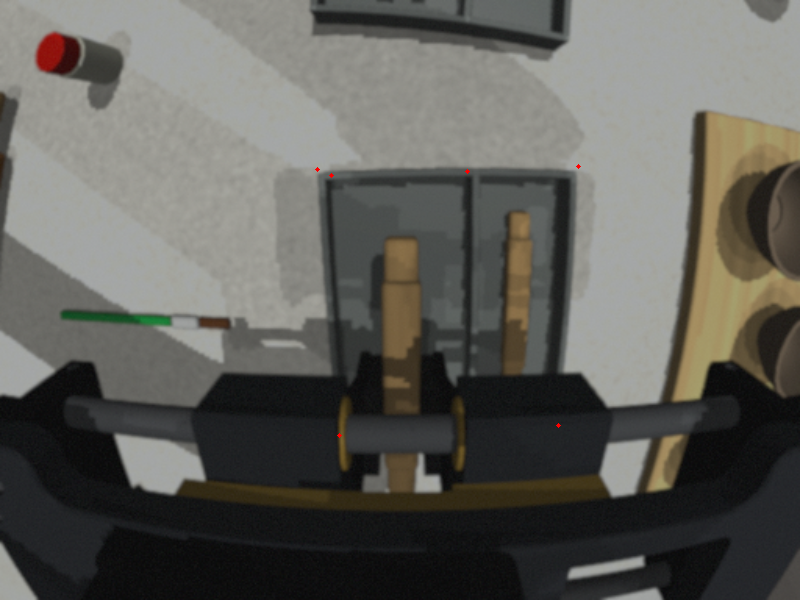

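The stick is held level over the near bay, between the near wall at 330 and the cross wall at 472, and the projected tray corners match within about 3 mm.

>>> play_rows(plan=[[-1, [0, -0.005, -0.06], [0, 0, 0]], [-1, [0, -0.005, -0.12], [0, 0, 0]], [-1, [0, -0.005, -0.17], [0, 0, 0]], [-1, [0, -0.005, -0.185], [0, 0, 0]], [-1, [0, -0.005, -0.191], [0, 0, 0]]])

```text
time: 26.5
position: [599.0, -238.4, 8.0]
orientation: [0.696, 0.718, -0.0, -0.001]
wrist_force: [-5.5, 3.1, 11.4]
grip_width: 13.4
grasp_force: 30.0
```

>>> play_rows(plan=[[-1, [0, 0, 0], [0, 0, 0]], [-1, [0, 0, 0], [0, 0, 0]], [-0.31, [0, 0, 0], [0, 0, 0]], [-0.31, [0, 0, 0], [0, 0, 0]], [-0.31, [0, 0, 0], [0, 0, 0]]])

```text
time: 27.0
position: [600.0, -238.8, 8.4]
orientation: [0.695, 0.719, 0.0, 0.0]
wrist_force: [0.6, 0.3, 0.5]
grip_width: 27.1
grasp_force: 0.0
```

>>> play_rows(plan=[[-0.31, [0, 0, 0.02], [0, 0, 0]], [-0.31, [0, 0, 0.08], [0, 0, 0]], [-0.31, [0, 0, 0.16], [0, 0, 0]], [-0.31, [0, 0, 0.25], [0, 0, 0]], [0, [0, 0, 0.3], [0, 0, 0]]])

```text
time: 27.5
position: [601.0, -239.9, 163.0]
orientation: [0.696, 0.719, 0.001, 0.002]
wrist_force: [0.5, -0.1, 0.7]
grip_width: 33.2
grasp_force: 0.0
```

>>> play_rows(plan=[[0, [0, -0.09, 0], [0, 0, 0]], [0, [-0.02, -0.18, 0], [0, 0, 0]], [0, [-0.04, -0.27, 0], [0, 0, 0]], [0, [-0.06, -0.35, 0], [0, 0, 0]], [0, [-0.06, -0.35, 0], [0, 0, 0]]])

```text
time: 28.0
position: [564.1, -422.6, 159.4]
orientation: [0.699, 0.715, -0.003, 0.001]
wrist_force: [-0.5, -0.6, 0.2]
grip_width: 43.1
grasp_force: 0.0
```

```bash
python3 - <<'E'
from h import *
from workcell import optics,observe,models
s=observe();print(s["time"],s["position"])
sc=optics.get_image("scene");t=optics.get_image("top")
for n,p in(("scene",sc),("top",t)):
    for l in("stamp_a","cutter_a","stick","pot","glue"):
        print(n,l,[(round(d["confidence"],2),[round(v) for v in d["rect"]]) for d in models.search_frame(p,l)])
for n,X in [("pot",(434,83,24)),("glue",(406,-82,30)),("c2",(580,178,24)),("c1",(585,248,24)),("sA",(593,38,34)),("sB",(589,-36,34)),("stick",(600,-238,10))]: print(n,proj(sc,X).round(),proj(t,X).round())
cv2.imwrite("pics/fs.png",sc["color"]);cv2.imwrite("pics/ft.png",t["color"])
a=cv2.resize(sc["color"][120:350,160:420],(800,708))[:, :];a=cv2.resize(a,(520,460));b=cv2.resize(t["color"][110:240,110:380],(800,385))
b=cv2.resize(b,(280,135));o=np.zeros((460,800,3),np.uint8);o[:,:520]=a;o[:135,520:]=b;cv2.imwrite("pics/fin.png",o)
E
```

```text
28.0 [ 564.13519882 -422.56595458  159.3658261 ]
scene stamp_a [(0.79, [269, 222, 297, 249]), (0.66, [297, 208, 314, 235]), (0.62, [337, 170, 357, 194])]
scene cutter_a [(0.87, [359, 158, 377, 178]), (0.75, [338, 173, 355, 196])]
scene stick [(0.58, [194, 272, 236, 311]), (0.44, [128, 296, 147, 344])]
scene pot [(0.67, [272, 153, 285, 173]), (0.62, [269, 224, 297, 249])]
scene glue [(0.64, [216, 179, 225, 202])]
top stamp_a [(0.64, [240, 150, 252, 166]), (0.63, [219, 153, 232, 162])]
top cutter_a [(0.59, [172, 153, 183, 168]), (0.51, [150, 153, 164, 167]), (0.31, [295, 150, 325, 155])]
top stick [(0.6, [292, 154, 326, 157]), (0.54, [369, 202, 390, 221]), (0.46, [218, 150, 229, 164])]
top pot [(0.5, [202, 202, 214, 213])]
top glue [(0.61, [257, 209, 266, 221])]
pot [280. 164.] [208. 206.]
glue [221. 189.] [261. 214.]
c2 [346. 183.] [178. 160.]
c1 [367. 171.] [156. 159.]
sA [308. 215.] [222. 155.]
sB [283. 231.] [246. 156.]
stick [215. 290.] [309. 154.]
```

```bash
python3 -c "
from workcell import job;print(job.finish_job())"
```

```text
the job is handed in; nothing more can be done
None
```

The job is handed in at about 28 s: both stamps, both cutters and the stick are in the near bays of their trays, with release heights and the final detections matching their intended spots, and the cup and glue stick were left standing where they were.

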